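Set out the stone setter's kit on its outline tiles

TASK

Set out the stone setter's kit: put the loupe, the matchbox, the oil vial and the brass weight each on the dark tile whose yellow outline has its shape, lying flat or standing centred on the outline, turned as the outline is (the loupe with lens on the disc and case on the slanting part; the matchbox and the square vial either way round, the vial a quarter turn too). Keep the oil vial upright all the time, and let go of everything at the end.

Things in the scene. Friction and masses are not known exactly. Their poses are not given: they have to be found in the camera images.
- loupe: Jeweller's loupe lying open and flat (it does not fold): a round grey lens rim, 41 mm outside diameter and 15 mm tall, and a grey case plate, about 46 x 18 mm and 13 mm tall, running out from it at a slant; in all 55 (x) x 85 (y) mm, 46 g. Origin: middle of its underside. The lens centre lies at x = +6.5 mm, y = +21.5 mm from the origin, the pivot at (+6, -11), the case end at (-20, -35). z up. Grip it across the rim along its x.
- loupe_case_end (a point): The end of the loupe's case plate, at (-20, -35, 0) mm in the loupe's frame.
- matchbox: Shut matchbox, dark red top and brown sides, lying flat, 36 (x) x 52 (y) x 15 mm, about 18 g. Origin: centre of its underside, y along its length, z up. It does not open.
- oil_vial: Square clear glass vial with amber oil and a grey round cap, standing upright: body 30 (x) x 34 (y) x 42 mm, with the narrower cap 64 mm tall, about 60 g. Grip it by the glass body (below 42 mm); the cap cannot be gripped. Origin: centre of its underside, z up.
- brass_weight: Round brass balance weight with a knob on top, 32 mm diameter, 30 mm tall, about 160 g, standing upright. The sides are upright up to about 18 mm. Origin: centre of its underside, z up.
- tile_loupe: Tile of the loupe: fixed flat dark-grey tile, 80 (x) x 100 (y) x 4 mm, a screw at each corner; yellow outline like a keyhole: a disc of 45 mm for the lens, centred at x = +6.5, y = +21.5 mm, and a slanting 23 mm wide bar for the case, ending at (-20, -35). It is covered when the loupe's origin and axes lie over the tile's. Origin: centre of its underside; the top is 4 mm above. z up.
- tile_loupe_case (a point): The case end of the loupe's outline, at (-20, -35, 4) mm in its tile's frame; the loupe's case end belongs over it.
- tile_matchbox: Tile of the matchbox: fixed flat dark-grey tile, 80 (x) x 100 (y) x 4 mm, a screw at each corner; its yellow outline is a plain rectangle 42 (x) x 58 (y) mm. Origin: centre of its underside; the top is 4 mm above. z up.
- tile_vial: Tile of the vial: fixed flat dark-grey tile, 80 (x) x 100 (y) x 4 mm, a screw at each corner; its yellow outline is a near-square 36 (x) x 40 (y) mm with a black 22 mm spot for the cap in its middle. Origin: centre of its underside; the top is 4 mm above. z up.
- tile_weight: Tile of the brass weight: fixed flat dark-grey tile, 80 (x) x 100 (y) x 4 mm, a screw at each corner; its yellow outline is a plain disc of 38 mm diameter. Origin: centre of its underside; the top is 4 mm above. z up.

How it is judged:
By the outcome, as a careful person would: the job done as asked, in the order asked, and still so for the second after the job is handed in, with the robot touching nothing.
It also fails if it takes over 102 s, if anything falls off the work surface, if the arm or the gripper's body presses on something with over 40 N, if the wrist force passes 120 N, or if a joint passes its speed limit or range.

ROBOT

A 6-joint arm with a two-finger parallel gripper is mounted at the origin on a cart in front of the work surface, level with it; the furniture and walls round the work are solid. World frame = base frame: x ahead of the robot, y to its left, z up, the work surface at z = 0. Lengths are in m, angles in rad, forces in N, time in s.
With the tool pointing down it reaches from about 0.25 to 0.725 m from the base axis. Payload 4 kg.
Tool frame: the origin (TCP) lies at the very end of the fingers, on their centre line; the grasp point (between the pads) lies 19 mm behind it; z points along the fingers, y is the line along which they close (so a half turn about z gives the same grasp; the last joint's range is limited). The gripper opens to 85 mm and grips with 20 to 120 N. Pads are 22 mm wide; open, the fingers measure 114 mm over their backs; the gripper's body (76 mm by 85 mm) begins 54 mm behind the grasp point. The pads swing forward as they close: fully open they stand 13 mm farther back than shut.
Start: joints at [1.322, 0.241, 0.005, 1.335, 0, 1.571], TCP at [0.123, 0.485, 0.231] pointing down, gripper open.
Joint ranges: [-2.72, 2.72], [-1.05, 1.87], [-1.09, 1.28], [-1.99, 2.15], [-1.42, 1.44], [-3.14, 3.14]. Speed limits (rad/s): [2.79, 2.79, 3.14, 3.14, 3.14, 3.14].

INTERFACE

Orientations are given as a unit quaternion [x, y, z, w].
In Python, from workcell import bot, vision, workorder, boxes_of gives the robot as it stands.
- The arm moves only by the tool send_rows, never from a script. Its argument "motion" is text: rows parted by semicolons, each of 5 numbers parted by spaces: the closure, from -1 (fully open) to 1 (shut), so that 0 is half open, then the shift along the tool's x, y, z in cm, then the turn about the tool's z in rad. In form: claw x y z twist; .... A call has 1 to 5 rows; each row is the pose to reach, as a shift and turn from the pose commanded when the call began, along the tool's axes at that moment; what a row does not reach only later rows make up. A row lasts 1/10 s, in which the tool goes at most 50 mm and 8.59 degrees, less where a joint would pass 70% of its speed; a pose out of reach is approached as far as the arm can. A call with a gripper value outside its range is refused whole. The fingers move at their own pace and stop on an object; the grip force is fixed at half the most. Time passes only in rows, so rows that repeat a pose let the fingers close. It gives the time, the measured TCP pose, the force, the opening and the grip force at its end, in the units of the state.
- bot.get_obs(): the state, without advancing time (a new reading comes with each control period).
- vision.camera(name): name is "scene" or "top"; returns the picture (384x512x3 uint8, red, green, blue); there is no depth.
- vision.camera_model(name): a dict with "fov_y" (degrees; the focal length in pixels is half the picture's height over the tangent of half this angle, whatever the lens; pixels are square), "cx", "cy" (the principal point, pixels), "world_from_camera" (4x4, takes a point from camera to world coordinates). Camera axes: x right, y down, z forward; pixel columns grow to the right and rows downward; lengths in m; the calibration is good to about 2 mm. A picture is of the moment at which its call begins. camera_model takes no time and is no camera call.
- workorder.job_done(): hands the job in; it is judged then, once.
Trained networks look in the newest picture that a camera, given by its name, has taken for a name from the list of things; names that differ only in an ending like _2 or _b are one class to them, and where a whole thing is asked for, a point or a joint stands for the part that bears it (a point fixed in the world has none). Each returns a list of dicts, best first, with "conf" (0 to 1); they miss things now and then, are a little off and sometimes report something else, mostly with a low value. They report only what shows in the picture. A call takes as long as a camera call.
- boxes_of(camera, target): "rect" ([centre column, centre row, width, height] in pixels, round what is visible of it).
The state is a dict: "clock": time; "joint_pos": joint angles; "joint_vel": joint speeds; "tau": joint torques, N m; "eef_pos": TCP position; "tool_rot": TCP orientation; "ft_force": force on the tool from outside, world axes, zero at the start; "ft_torque": the same for the moment, N m; "grip_width": finger opening in m; "grasp_force": force on a finger pad.
Only numpy, scipy, OpenCV 4.12 (cv2) and the standard library are available. Lean on these libraries where they do the work, as an engineer would, in place of code of your own. Each camera call takes 0.05 s, during which the arm holds its last target. There are 200 camera calls.

## Working session

There is one attempt and no reset: what is moved stays moved. The work goes in short steps, Python scripts to look and compute and a tool call to move; the robot and the scene stay as the last step left them, time stands still between calls to the robot, and variables do not carry over. Pictures are saved under pics/ and viewed, at most 14 in all, crops included, and the job is handed in when it is done.

Besides the shell and the picture viewer there is one more tool, called after ">>>" as name(argument=value, ...) on one line, values as JSON. send_rows: Moves the arm, as the interface text tells. Its arguments: {"type":"object","properties":{"motion":{"type":"string"}},"required":["motion"]}

```bash
ls; mkdir -p pics
python3 - <<'E'
from workcell import bot, vision, workorder, boxes_of
import cv2, numpy as np
o=bot.get_obs(); print(o)
for c in ("scene","top"):
    im=vision.camera(c); cv2.imwrite(f"pics/{c}0.png",im[:,:,::-1])
    m=vision.camera_model(c); print(c,m)
    for t in ["loupe","matchbox","oil_vial","brass_weight","tile_loupe","tile_matchbox","tile_vial","tile_weight"]:
        print(t,[(np.round(d["rect"]).tolist(),round(d["conf"],2)) for d in boxes_of(c,t)][:3])
E
```

```text
pics
{'clock': 0.0, 'joint_pos': array([1.32202804e+00, 2.41443337e-01, 3.69925402e-03, 1.33519440e+00,
       2.86368496e-05, 1.57080975e+00]), 'joint_vel': array([ 0.00015581,  0.00011663, -0.00124274, -0.00242165,  0.00041995,
        0.00087728]), 'tau': array([-1.25296236e-03, -3.72313607e+01,  2.52410227e+01,  1.68492511e-02,
        3.37862934e-05,  7.83616116e-06]), 'eef_pos': array([0.12293851, 0.48398742, 0.23038827]), 'tool_rot': array([ 1.24070262e-01,  9.92272857e-01, -1.06102691e-03, -1.47082427e-04]), 'ft_force': array([-0.16739885,  0.44331823, -0.23928946]), 'ft_torque': array([ 0.03966253, -0.03326295, -0.05408355]), 'grasp_force': 0.0, 'grip_width': 0.08565299954179278}
scene {'fov_y': 43.34764756135333, 'cx': 260.82504959169853, 'cy': 192.11818932993518, 'world_from_camera': array([[ 0.8338743 , -0.43194729,  0.34362072,  0.11482804],
       [-0.55194628, -0.64918485,  0.52336826, -0.57313817],
       [-0.00299414, -0.62608352, -0.77975026,  1.00779953],
       [ 0.        ,  0.        ,  0.        ,  1.        ]])}
loupe [([329.0, 304.0, 16.0, 39.0], 0.73)]
match
[... 541 characters left out ...]
a': array([[-0.00577094, -0.9981334 ,  0.06079816,  0.50438419],
       [-0.99980198,  0.00691712,  0.01865877,  0.06124393],
       [-0.01904449, -0.06067844, -0.99797567,  0.9217768 ],
       [ 0.        ,  0.        ,  0.        ,  1.        ]])}
loupe [([126.0, 237.0, 41.0, 27.0], 0.66), ([391.0, 209.0, 31.0, 28.0], 0.65)]
matchbox [([301.0, 139.0, 25.0, 20.0], 0.54)]
oil_vial [([357.0, 177.0, 20.0, 16.0], 0.71)]
brass_weight [([176.0, 233.0, 16.0, 14.0], 0.48)]
tile_loupe [([126.0, 236.0, 46.0, 32.0], 0.92)]
tile_matchbox [([230.0, 194.0, 40.0, 30.0], 0.85), ([358.0, 178.0, 19.0, 16.0], 0.3)]
tile_vial [([128.0, 195.0, 43.0, 30.0], 0.75)]
tile_weight [([178.0, 185.0, 42.0, 32.0], 0.82)]
```

Run:
```python
import cv2
a=cv2.imread("pics/top0.png"); cv2.imwrite("pics/top0c.png",cv2.resize(a,(800,600),interpolation=cv2.INTER_CUBIC))
a=cv2.imread("pics/scene0.png"); cv2.imwrite("pics/scene0c.png",cv2.resize(a,(800,600),interpolation=cv2.INTER_CUBIC))
```

```text
(no output)
```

View pics/top0c.png

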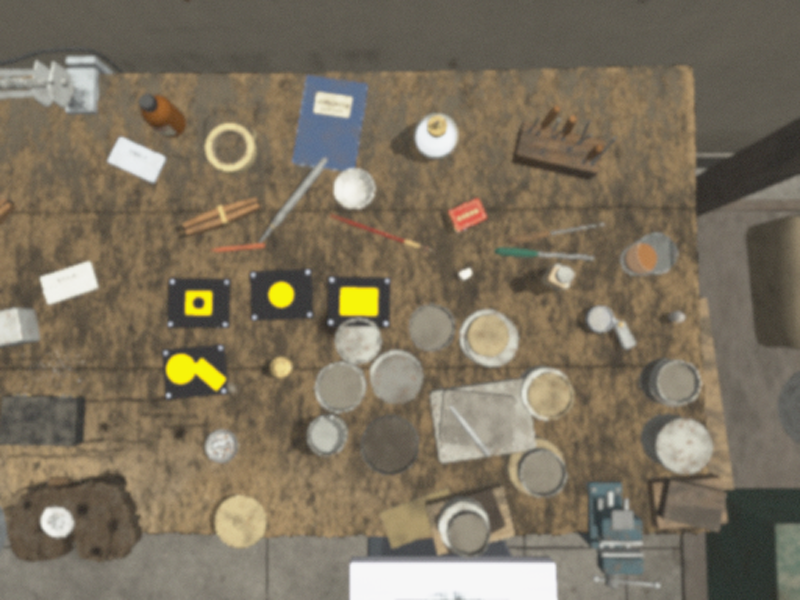

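View pics/scene0c.png

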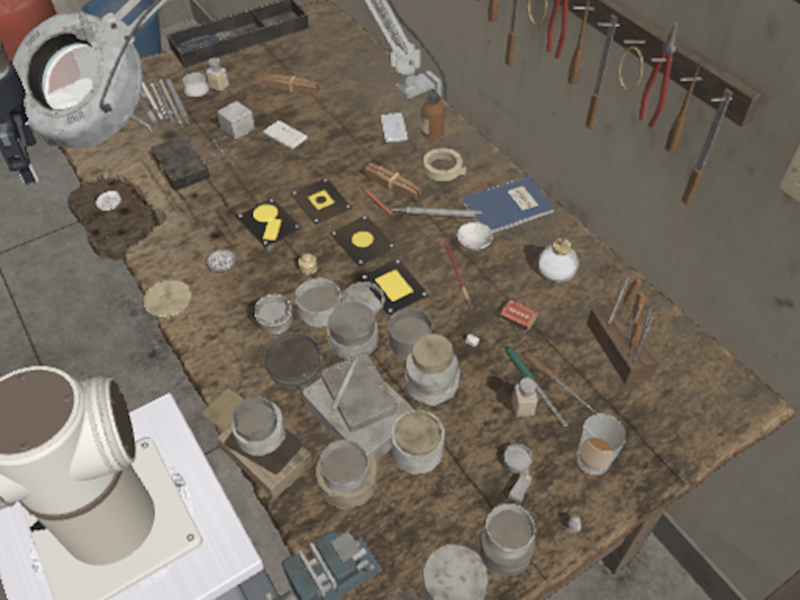

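The top view shows (in the 800x600 upscale) the tiles at left: loupe (196,372), vial (199,302), weight (281,295), matchbox (359,302). The objects are the weight (280,367), matchbox (467,214), vial (561,274) and loupe lens (600,319) with its case end at (628,348). I'll rectify each one to metric crops.

```bash
cat > h.py <<'E'
import numpy as np, cv2
from workcell import bot, vision, workorder, boxes_of
def K(m):
    f=192/np.tan(np.radians(m["fov_y"]/2)); return np.array([[f,0,m["cx"]],[0,f,m["cy"]],[0,0,1]])
def proj(c,P):
    m=vision.camera_model(c); T=np.linalg.inv(m["world_from_camera"]); P=np.atleast_2d(P)
    q=(K(m)@(T[:3,:3]@P.T+T[:3,3:])).T; return q[:,:2]/q[:,2:]
def back(c,uv,z):
    m=vision.camera_model(c); W=m["world_from_camera"]; uv=np.atleast_2d(uv)
    d=(W[:3,:3]@np.linalg.inv(K(m))@np.c_[uv,np.ones(len(uv))].T).T
    s=(z-W[2,3])/d[:,2]; return W[:3,3]+d*s[:,None]
def rect(c,im,xy,z,half=.05,n=200):
    # metric crop: up=+x, left=+y
    x,y=xy; W=np.array([[x+half,y+half,z],[x+half,y-half,z],[x-half,y-half,z],[x-half,y+half,z]])
    H=cv2.getPerspectiveTransform(np.float32([[0,0],[n,0],[n,n],[0,n]]),np.float32(proj(c,W)+.0))
    return cv2.warpPerspective(im,H,(n,n),flags=cv2.INTER_CUBIC|cv2.WARP_INVERSE_MAP)
E
python3 - <<'E'
from h import *
s=512/800
px={"tile_loupe":(196,372,.004),"tile_matchbox":(359,302,.004),"tile_vial":(199,302,.004),"tile_weight":(281,295,.004),
"loupe":(612,330,.014),"matchbox":(467,214,.015),"vial":(561,274,.05),"weight":(280,367,.018)}
ims={c:cv2.imread(f"pics/{c}0.png") for c in("top","scene")}
for c in ims:
    cells=[]
    for k,(u,v,z) in px.items():
        p=back("top",[(u*s,v*s)],z)[0,:2]; r=np.round(p,3)
        if c=="top":
            print(k,r)
        cell=rect(c,ims[c],r,z)
        cv2.drawMarker(cell,(100,100),(0,255,0),0,8); cells.append(cell)
        hsv=cv2.cvtColor(cell,cv2.COLOR_BGR2HSV)
        if k[:4]=="tile":
            m=((hsv[...,1]>120)&(hsv[...,2]>120)&(abs(hsv[...,0].astype(int)-28)<8)).astype(np.uint8)
            n,l,st,ce=cv2.connectedComponentsWithStats(m); i=1+np.argmax(st[1:,4])
            cnt=cv2.findContours((l==i).astype(np.uint8),0,2)[0][0]; R=cv2.minAreaRect(cnt)
            print(c,k,"yellow bbox mm c",r[0]+(100-R[0][1])*.0005,r[1]+(100-R[0][0])*.0005,"size",np.array(R[1])/2,"ang",R[2])
    cv2.imwrite(f"pics/mos_{c}.png",np.vstack([np.hstack(cells[:4]),np.hstack(cells[4:])]))
E
```

```text
tile_loupe [0.448 0.401]
top tile_loupe yellow bbox mm c 0.4492189178466797 0.40178669357299807 size [100.67010498  51.06151199] ang 9.926244735717773
tile_matchbox [0.557 0.143]
top tile_matchbox yellow bbox mm c 0.5586955490112305 0.14395811462402341 size [64.53039551 48.68269348] ang 1.527525544166565
tile_vial [0.559 0.398]
top tile_vial yellow bbox mm c 0.55825 0.40025 size [42.5 46.5] ang 90.0
tile_weight [0.569 0.267]
top tile_weight yellow bbox mm c 0.570375 0.267625 size [43.84062576 43.48707199] ang 45.0
loupe [ 0.51  -0.252]
matchbox [ 0.694 -0.029]
vial [ 0.594 -0.166]
weight [0.456 0.265]
scene tile_loupe yellow bbox mm c 0.4444522476196289 0.40220259857177737 size [99.32308197 47.76153564] ang 14.250033378601074
scene tile_matchbox yellow bbox mm c 0.5559678459167481 0.14339957427978514 size [62.06574249 45.18956757] ang 1.3639276027679443
scene tile_vial yellow bbox mm c 0.555246810913086 0.39985333251953126 size [45.5544548  39.29506302] ang 1.2453643083572388
scene tile_weight yellow bbox mm c 0.5675 0.2675 size [41.01219177 40.30508423] ang 45.0
```

View pics/mos_top.png

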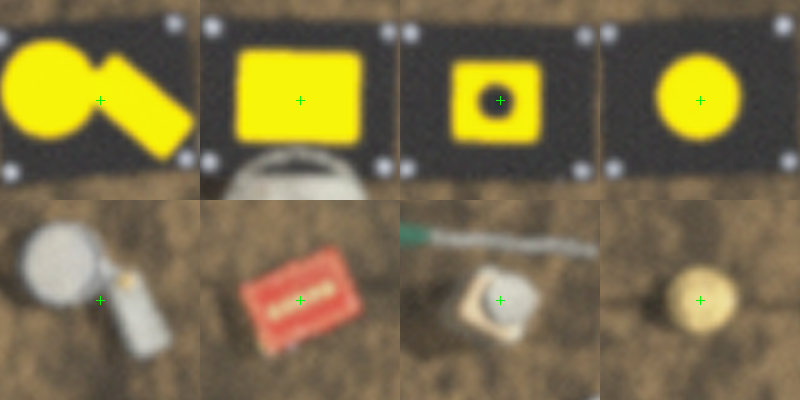

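View pics/mos_scene.png

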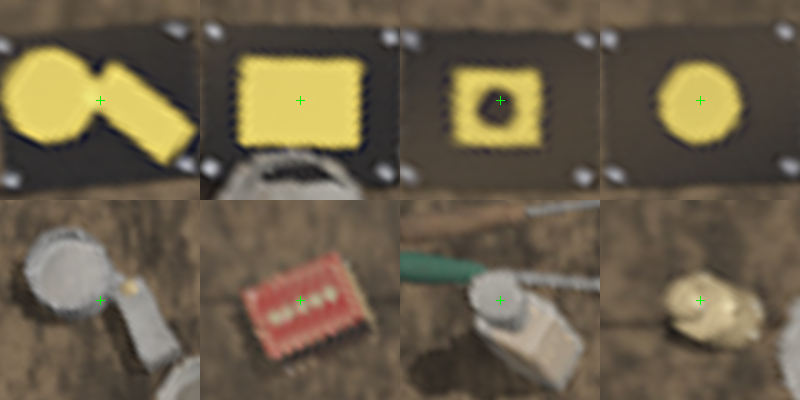

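Run:
```python
from h import *
ims={c:cv2.imread(f"pics/{c}0.png") for c in("top","scene")}
for c in ims:
    cell=rect(c,ims[c],(.694,-.029),.015); hsv=cv2.cvtColor(cell,cv2.COLOR_BGR2HSV).astype(int)
    m=((hsv[...,1]>130)&((hsv[...,0]<10)|(hsv[...,0]>170))&(hsv[...,2]>(110))).astype(np.uint8)
    m=cv2.morphologyEx(m,cv2.MORPH_CLOSE,np.ones((15,15)))
    cnt=max(cv2.findContours(m,0,2)[0],key=cv2.contourArea);R=cv2.minAreaRect(cnt)
    print(c,"mb",.694+(100-R[0][1])*.0005,-.029+(100-R[0][0])*.0005,np.array(R[1])/2,R[2])
    # lens circle
    cell=rect(c,ims[c],(.51,-.252),.014)
    hs=cv2.HoughCircles(cv2.GaussianBlur(cv2.cvtColor(cell,6),(5,5),1),cv2.HOUGH_GRADIENT,1.5,200,param1=80,param2=15,minRadius=36,maxRadius=48)
    print(c,"lens",None if hs is None else [( .51+(100-h[1])*.0005,-.252+(100-h[0])*.0005,h[2]/2) for h in hs[0]])
t=[rect("top",ims["top"],(.594,-.166),z,.04,400) for z in(.042,)]+[rect("scene",ims["scene"],(.594,-.166),.042,.05,400)]
t2=[rect("top",ims["top"],(.51,-.252),.014,.05,400),rect("scene",ims["scene"],(.51,-.252),.014,.05,400)]
cv2.imwrite("pics/z1.png",cv2.resize(np.vstack([np.hstack(t),np.hstack(t2)]),(600,600)))
```

```text
top mb 0.6937098922729492 -0.02980741119384766 [38.44646454 53.72415924] 65.89776611328125
top lens [(np.float32(0.528125), np.float32(-0.234625), np.float32(20.325))]
scene mb 0.6842801284790039 -0.03386119842529297 [10.09440804 41.00261307] 65.3764419555664
scene lens [(np.float32(0.526625), np.float32(-0.235375), np.float32(20.925))]
```

View pics/z1.png

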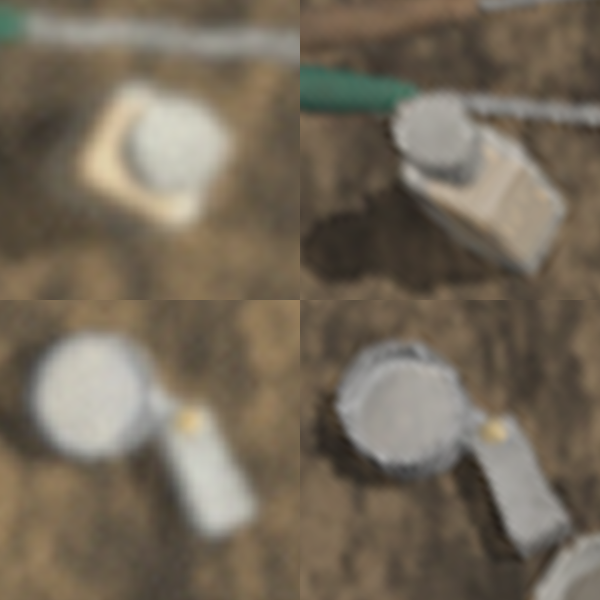

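Both cameras agree to about 3 mm; I use their mean. In the zoom the vial's edges are turned about -30° and the loupe about -16°. Next is a planner that turns waypoints into rows.

```bash
cat > plan.py <<'E'
import sys
from h import *
def state():
    o=bot.get_obs(); q=o["tool_rot"]; R=cv2.Rodrigues(np.zeros(3))[0]
    from scipy.spatial.transform import Rotation as Ro
    M=Ro.from_quat(q).as_matrix(); return o,np.array(o["eef_pos"]),np.degrees(np.arctan2(M[1,1],M[0,1]))
def plan(wps,step=.22):
    o,p,h=state(); print("t %.2f"%o["clock"],"tcp",np.round(p,4),"head %.1f"%h,"w %.4f"%o["grip_width"])
    for x,y,z,H in wps:
        t=np.array([x,y,z]); n=int(max(1,np.ceil(np.linalg.norm(t-p)/step),np.ceil(abs(H-h)/36)))
        for i in range(n):
            d=(t-p)/(n-i); a=np.radians(h); yt=np.array([np.cos(a),np.sin(a)]); xt=np.array([-np.sin(a),np.cos(a)])
            # tool z down: x = y cross z
            xt=np.array([-yt[1],yt[0]])
            r=np.round([100*d[:2]@xt,100*d[:2]@yt,-100*d[2]],2); tw=round(-np.radians((H-h)/(n-i)),3)
            print("  %g %g %g %g"%(*r,tw)); p=p+np.r_[(r[0]*xt+r[1]*yt),-r[2]]/100; h-=np.degrees(tw)
if __name__=="__main__": plan([tuple(map(float,a.split(","))) for a in sys.argv[1:]])
E
python3 plan.py .527,-.235,.16,-15.7 .527,-.235,.05,-15.7
```

```text
t 0.90 tcp [0.1231 0.4846 0.2313] head 75.7 w 0.0853
  -14.22 -14.95 1.78 0.399
  -18.91 -8.25 1.78 0.399
  -20.63 -0.26 1.79 0.399
  -19.1 7.77 1.78 0.399
  -0 0 11 0
```

>>> send_rows(motion="-1 -14.2 -15 1.8 0.4;-1 -14.2 -15 1.8 0.4;-1 -14.2 -15 1.8 0.4;-1 -14.2 -15 1.8 0.4;-1 -14.2 -15 1.8 0.4")

```text
clock: 1.4
eef_pos: [0.2247, 0.2999, 0.2129]
tool_rot: [0.321, 0.947, -0.001, 0.0]
ft_force: [0.3, 1.1, 0.4]
grip_width: 0.0854
grasp_force: 0.0
```

>>> send_rows(motion="-0.4 -18.9 -8.3 1.8 0.4;-0.4 -18.9 -8.3 1.8 0.4;-0.4 -18.9 -8.3 1.8 0.4;-0.4 -18.9 -8.3 1.8 0.4;-0.4 -18.9 -8.3 1.8 0.4")

```text
clock: 1.9
eef_pos: [0.3261, 0.1203, 0.1953]
tool_rot: [0.504, 0.863, -0.0, 0.001]
ft_force: [-0.6, 0.4, 1.1]
grip_width: 0.0597
grasp_force: 0.0
```

>>> send_rows(motion="-0.4 -20.6 -0.3 1.8 0.4;-0.4 -20.6 -0.3 1.8 0.4;-0.4 -20.6 -0.3 1.8 0.4;-0.4 -20.6 -0.3 1.8 0.4;-0.4 -20.6 -0.3 1.8 0.4")

```text
clock: 2.4
eef_pos: [0.4271, -0.0592, 0.177]
tool_rot: [0.665, 0.747, 0.0, 0.001]
ft_force: [-0.1, 0.9, 0.3]
grip_width: 0.0595
grasp_force: 0.0
```

>>> send_rows(motion="-0.4 -19.1 7.8 1.8 0.4;-0.4 -19.1 7.8 1.8 0.4;-0.4 -19.1 7.8 1.8 0.4;-0.4 -19.1 7.8 1.8 0.4;-0.4 -19.1 7.8 1.8 0.4")

```text
clock: 2.9
eef_pos: [0.5276, -0.2389, 0.1577]
tool_rot: [0.799, 0.601, -0.0, 0.0]
ft_force: [-1.5, 0.4, -1.1]
grip_width: 0.06
grasp_force: 0.0
```

```bash
python3 plan.py .527,-.235,.055,-15.7
python3 - <<'E'
from h import *
a=vision.camera("top"); b=vision.camera("scene")
cv2.imwrite("pics/a1.png",np.hstack([cv2.resize(a[170:260,340:460],(400,300),interpolation=2),cv2.resize(b[230:350,260:420],(400,300),interpolation=2)])[:,:,::-1])
E
```

```text
t 2.90 tcp [ 0.5276 -0.2389  0.1577] head -16.1 w 0.0600
  0.36 -0.16 10.27 -0.006
```

View pics/a1.png

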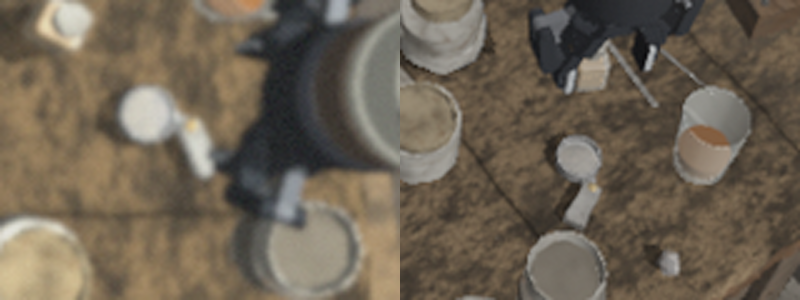

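The crop shows the open fingers (tips about (245,48) and (220,160)) straddling the projected lens position. The neighbours, vial and jar, are clear, so I descend.

>>> send_rows(motion="-0.4 0.3 -0.15 3 0;-0.4 0.3 -0.15 6 0;-0.4 0.3 -0.15 9 0;-0.4 0.3 -0.15 10 0;-0.4 0.3 -0.15 10.3 0")

```text
clock: 3.5
eef_pos: [0.5234, -0.2306, 0.0556]
tool_rot: [0.798, 0.603, -0.001, -0.001]
ft_force: [0.4, -1.5, 0.2]
grip_width: 0.0598
grasp_force: 0.0
```

>>> send_rows(motion="-0.4 0 0 0 0;-0.4 0 0 1.5 0;-0.4 0 0 3 0;-0.4 0 0 4.5 0;-0.4 0 0 4.9 0")

```text
clock: 4.0
eef_pos: [0.5247, -0.2328, 0.0077]
tool_rot: [0.798, 0.602, 0.0, 0.0]
ft_force: [-1.0, -0.6, 0.5]
grip_width: 0.06
grasp_force: 0.0
```

```bash
python3 plan.py .527,-.235,.005,-15.7
```

```text
t 4.00 tcp [ 0.5247 -0.2328  0.0077] head -15.9 w 0.0600
  -0.15 0.28 0.27 -0.004
```

>>> send_rows(motion="-0.4 -0.1 0.2 0.3 0;-0.4 -0.1 0.2 0.3 0;0.3 -0.1 0.2 0.3 0;0.3 -0.1 0.2 0.3 0;0.3 -0.1 0.2 0.3 0")

```text
clock: 4.5
eef_pos: [0.527, -0.2349, 0.0058]
tool_rot: [0.798, 0.602, 0.001, 0.001]
ft_force: [0.3, -0.2, 5.9]
grip_width: 0.0374
grasp_force: 60.0
```

>>> send_rows(motion="0.3 0 0 0 0;0.3 0 0 0 0;0.3 0 0 0 0;0.3 0 0 -1 0;0.3 0 0 -2 0")

```text
clock: 5.0
eef_pos: [0.5257, -0.2343, 0.0247]
tool_rot: [0.798, 0.602, -0.0, -0.0]
ft_force: [1.1, 0.4, -0.1]
grip_width: 0.0372
grasp_force: 60.2
```

```bash
python3 plan.py .527,-.235,.20,-15.7
```

```text
t 5.00 tcp [ 0.5257 -0.2343  0.0247] head -15.9 w 0.0372
  -0.04 0.14 -17.53 -0.004
```

>>> send_rows(motion="0.3 0 0 -4 0;0.3 0 0 -8 0;0.3 0 0 -12 0;0.3 0 0 -16 0;0.3 0 0 -17.5 0")

```text
clock: 5.5
eef_pos: [0.528, -0.2353, 0.2052]
tool_rot: [0.798, 0.602, 0.002, 0.004]
ft_force: [0.7, -0.6, -0.2]
grip_width: 0.0373
grasp_force: 60.3
```

Run:
```python
from h import *
o=bot.get_obs(); print(o["eef_pos"],o["grip_width"],o["grasp_force"])
b=vision.camera("scene"); p=proj("scene",o["eef_pos"])[0]; print(p)
u,v=p.astype(int); cv2.imwrite("pics/a2.png",cv2.resize(b[v-50:v+50,u-65:u+65],(780,600),interpolation=2)[:,:,::-1])
```

```text
[ 0.52802735 -0.23529001  0.20524517] 0.037281879409862065 60.27809811021143
[342.90589384 245.64690711]
```

View pics/a2.png

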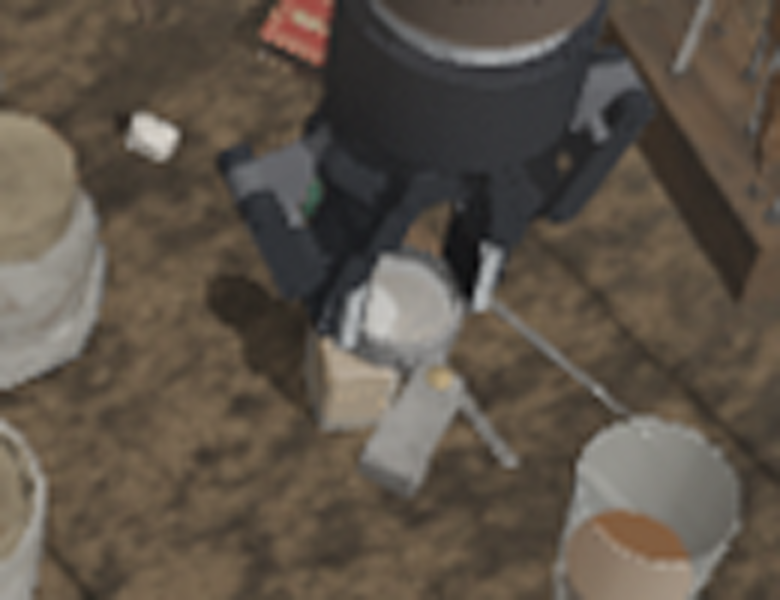

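```bash
python3 - <<'E'
from h import *
b=cv2.imread("pics/a2.png")
for uv in [(403,303),(408,300)]:
    print(back("scene",[(277+uv[0]/6,195+uv[1]/6)],.215)-np.array([.528,-.2353,.215]))
E
python3 plan.py .54,.1,.20,-5
```

```text
[[-2.75364670e-03 -5.18483618e-03 -2.77555756e-17]]
[[-6.81834170e-04 -5.19461788e-03 -2.77555756e-17]]
t 5.55 tcp [ 0.5286 -0.2356  0.2063] head -15.9 w 0.0374
  16.29 -4.05 0.31 -0.095
  16.6 -2.5 0.32 -0.096
```

```bash
python3 plan.py .452,.43,.16,4.7 .452,.43,.06,4.7
```

```text
t 5.55 tcp [ 0.5286 -0.2356  0.2063] head -15.9 w 0.0374
  15.47 -6.41 1.16 -0.09
  15.99 -4.99 1.16 -0.09
  16.37 -3.53 1.15 -0.09
  16.63 -2.05 1.16 -0.09
  -0 0 10 -0
```

>>> send_rows(motion="0.3 4 -1.6 0.3 -0.02;0.3 8 -3.2 0.6 -0.04;0.3 12 -4.8 0.9 -0.06;0.3 15.5 -6.4 1.2 -0.09;0.3 15.5 -6.4 1.2 -0.09")

```text
clock: 6.05
eef_pos: [0.5052, -0.0637, 0.1864]
tool_rot: [0.768, 0.64, -0.001, -0.002]
ft_force: [-0.5, -0.9, -0.7]
grip_width: 0.0375
grasp_force: 60.3
```

>>> send_rows(motion="0.3 4 -1.3 0.3 -0.02;0.3 8 -2.5 0.6 -0.04;0.3 12 -3.8 0.9 -0.06;0.3 16 -5 1.2 -0.09;0.3 16 -5 1.2 -0.09")

```text
clock: 6.55
eef_pos: [0.4868, 0.1023, 0.1746]
tool_rot: [0.739, 0.674, -0.0, -0.001]
ft_force: [1.2, -1.1, -1.2]
grip_width: 0.0372
grasp_force: 60.3
```

>>> send_rows(motion="0.3 4 -0.9 0.3 -0.02;0.3 8 -1.8 0.6 -0.04;0.3 12 -2.6 0.9 -0.06;0.3 16.4 -3.5 1.2 -0.09;0.3 16.4 -3.5 1.2 -0.09")

```text
clock: 7.05
eef_pos: [0.4687, 0.269, 0.1625]
tool_rot: [0.708, 0.706, 0.0, -0.001]
ft_force: [-0.0, -0.9, -0.8]
grip_width: 0.0375
grasp_force: 60.3
```

>>> send_rows(motion="0.3 4 -0.5 0.3 -0.02;0.3 8 -1 0.6 -0.04;0.3 12 -1.5 0.9 -0.06;0.3 16.6 -2 1.2 -0.09;0.3 16.6 -2 1.2 -0.09")

```text
clock: 7.55
eef_pos: [0.45, 0.435, 0.1497]
tool_rot: [0.676, 0.737, 0.0, -0.001]
ft_force: [0.4, -1.0, -0.2]
grip_width: 0.0371
grasp_force: 60.3
```

>>> send_rows(motion="0.3 0 0 2.5 0;0.3 0 0 5 0;0.3 0 0 7.5 0;0.3 0 0 10 0;0.3 0 0 10 0")

```text
clock: 8.05
eef_pos: [0.4489, 0.4271, 0.047]
tool_rot: [0.678, 0.735, -0.005, 0.0]
ft_force: [-1.1, -1.9, -1.1]
grip_width: 0.0374
grasp_force: 60.3
```

```bash
python3 - <<'E'
from h import *
a=vision.camera("top"); b=vision.camera("scene"); z=.07
cv2.imwrite("pics/a3.png",np.hstack([rect("top",a,(.452,.41),.07,.08,400),rect("scene",b,(.452,.41),.07,.08,400)])[:,:,::-1])
E
python3 plan.py .452,.43,.011,4.7
```

```text
t 8.15 tcp [0.451  0.4299 0.0512] head 4.6 w 0.0373
  0 0.1 4.02 -0.002
```

View pics/a3.png

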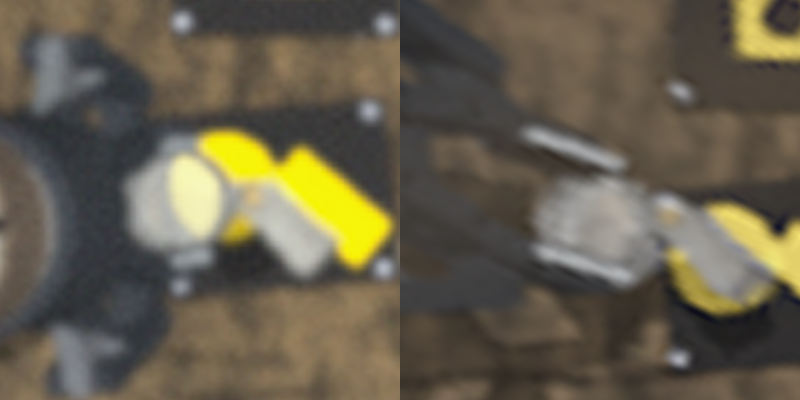

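The top view shows the lens at about (178,198) in hand, i.e. 7 mm off the TCP toward the case side, and parallel to the outline. I'll shift to suit and set it down.

>>> send_rows(motion="0.3 0.35 0.1 0 0;0.3 0.35 0.1 1.5 0;0.3 0.35 0.1 3 0;0.3 0.35 0.1 3.9 0;0.3 0.35 0.1 3.9 0")

```text
clock: 8.65
eef_pos: [0.4509, 0.4348, 0.012]
tool_rot: [0.678, 0.735, -0.0, 0.0]
ft_force: [0.0, 0.4, -0.4]
grip_width: 0.0375
grasp_force: 60.3
```

>>> send_rows(motion="0.3 0 0 0.1 0;0.3 0 0 0.1 0;-0.4 0 0 0.1 0;-0.4 0 0 0.1 0;-0.4 0 0 0.1 0")

```text
clock: 9.15
eef_pos: [0.4513, 0.4353, 0.0118]
tool_rot: [0.678, 0.736, 0.0, 0.0]
ft_force: [0.5, -0.3, 0.3]
grip_width: 0.0597
grasp_force: 0.0
```

>>> send_rows(motion="-0.4 0 0 -2 0;-0.4 0 0 -6 0;-0.4 0 0 -10 0;-0.4 0 0 -14 0;-0.4 0 0 -17 0")

```text
clock: 9.65
eef_pos: [0.4516, 0.4356, 0.1846]
tool_rot: [0.678, 0.736, 0.002, 0.0]
ft_force: [0.2, -0.5, 0.3]
grip_width: 0.0599
grasp_force: 0.0
```

```bash
python3 plan.py .692,-.03,.15,114.1
```

```text
t 9.65 tcp [0.4516 0.4356 0.1846] head 4.7 w 0.0599
  -12.09 5.04 0.87 -0.477
  -13.06 -1.08 0.86 -0.477
  -11.1 -6.95 0.87 -0.478
  -6.65 -11.28 0.86 -0.477
```

>>> send_rows(motion="-0.6 -12.1 5 0.9 -0.48;-0.6 -12.1 5 0.9 -0.48;-0.6 -12.1 5 0.9 -0.48;-0.6 -12.1 5 0.9 -0.48;-0.6 -12.1 5 0.9 -0.48")

```text
clock: 10.15
eef_pos: [0.5114, 0.3173, 0.1725]
tool_rot: [0.484, 0.875, 0.0, -0.0]
ft_force: [-0.1, 0.4, -0.4]
grip_width: 0.0683
grasp_force: 0.0
```

>>> send_rows(motion="-0.6 -13.1 -1.1 0.9 -0.48;-0.6 -13.1 -1.1 0.9 -0.48;-0.6 -13.1 -1.1 0.9 -0.48;-0.6 -13.1 -1.1 0.9 -0.48;-0.6 -13.1 -1.1 0.9 -0.48")

```text
clock: 10.65
eef_pos: [0.5716, 0.2015, 0.1632]
tool_rot: [0.262, 0.965, 0.0, -0.0]
ft_force: [-0.8, -0.1, 0.5]
grip_width: 0.0681
grasp_force: 0.0
```

>>> send_rows(motion="-0.6 -11.1 -6.9 0.9 -0.48;-0.6 -11.1 -6.9 0.9 -0.48;-0.6 -11.1 -6.9 0.9 -0.48;-0.6 -11.1 -6.9 0.9 -0.48;-0.6 -11.1 -6.9 0.9 -0.48")

```text
clock: 11.15
eef_pos: [0.6325, 0.0867, 0.1541]
tool_rot: [0.025, 1.0, 0.0, -0.0]
ft_force: [0.5, -0.1, -0.7]
grip_width: 0.0684
grasp_force: 0.0
```

>>> send_rows(motion="-0.6 -6.7 -11.3 0.9 -0.48;-0.6 -6.7 -11.3 0.9 -0.48;-0.6 -6.7 -11.3 0.9 -0.48;-0.6 -6.7 -11.3 0.9 -0.48;-0.6 -6.7 -11.3 0.9 -0.48")

```text
clock: 11.65
eef_pos: [0.6938, -0.0289, 0.1449]
tool_rot: [-0.213, 0.977, 0.0, -0.0]
ft_force: [0.6, 0.4, -0.9]
grip_width: 0.0685
grasp_force: 0.0
```

```bash
python3 - <<'E'
from h import *
a=vision.camera("top"); b=vision.camera("scene")
cv2.imwrite("pics/a4.png",np.hstack([rect("top",a,(.448,.404),.01,.05,400),rect("scene",b,(.448,.404),.01,.05,400)])[:,:,::-1])
E
python3 plan.py .692,-.03,.05,114.1
```

```text
t 11.75 tcp [ 0.6936 -0.0278  0.1454] head 114.7 w 0.0683
  0.23 -0.13 9.54 0.011
```

View pics/a4.png

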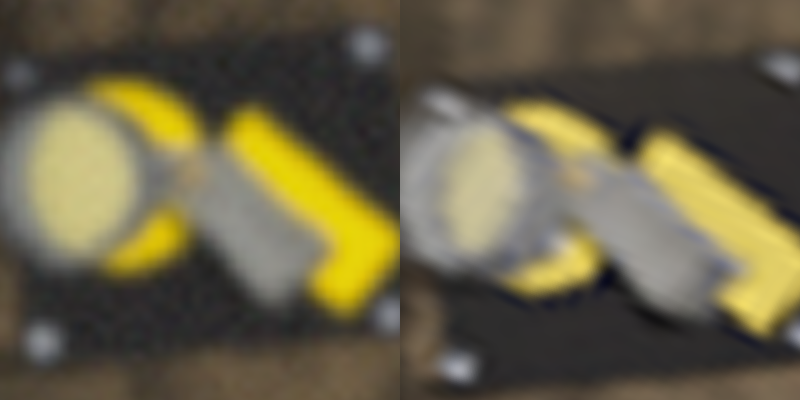

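```bash
cat > lp.py <<'E'
from h import *
o0=cv2.imread("pics/top0.png"); s0=cv2.imread("pics/scene0.png")
new={"top":vision.camera("top")[:,:,::-1].copy(),"scene":vision.camera("scene")[:,:,::-1].copy()}
C=(.448,.404)
def w(c,p,s=.0003): return C[0]+(200-p[1])*s, C[1]+(200-p[0])*s
def hough(im,tag,r0,r1):
    g=cv2.GaussianBlur(cv2.cvtColor(im,6),(7,7),2)
    h=cv2.HoughCircles(g,cv2.HOUGH_GRADIENT,1.5,400,param1=60,param2=10,minRadius=r0,maxRadius=r1)
    if h is not None: print(tag,"lens",np.round(w(0,h[0][0]),4),"r mm",h[0][0][2]*.3)
for c,o in (("top",o0),("scene",s0)):
    t=rect(c,o,C,.004,.06,400); hough(t,c+" disc",70,82)
    hs=cv2.cvtColor(t,cv2.COLOR_BGR2HSV).astype(int); m=((hs[...,1]>120)&(hs[...,2]>110)).astype(np.uint8); m[:,:205]=0
    R=cv2.minAreaRect(max(cv2.findContours(m,0,2)[0],key=cv2.contourArea)); print(" bar",np.round(w(0,R[0]),4),np.array(R[1])*.3,R[2])
    t=rect(c,new[c],C,.019,.06,400); hough(t,c+" rim",62,76)
    t=rect(c,new[c],C,.017,.06,400)
    hs=cv2.cvtColor(t,cv2.COLOR_BGR2HSV).astype(int); m=((hs[...,1]<70)&(hs[...,2]>85)).astype(np.uint8); m=cv2.morphologyEx(m,cv2.MORPH_OPEN,np.ones((21,21))); 
    n,l,st,ce=cv2.connectedComponentsWithStats(m)
    for i in range(1,n):
        R=cv2.minAreaRect(cv2.findContours((l==i).astype(np.uint8),0,2)[0][0]); print(" gray",np.round(w(0,R[0]),4),np.round(np.array(R[1])*.3,1),round(R[2],1))
E
python3 lp.py
```

```text
top disc lens [0.4538 0.4264] r mm 24.33
 bar [0.4448 0.3819] [58.68877258 30.73411102] 39.09385681152344
top rim lens [0.4556 0.4192] r mm 22.515001
 gray [0.4872 0.3596] [6.3 6. ] 90.0
 gray [0.4526 0.4467] [31.  12.2] 86.5
 gray [0.4538 0.4132] [14.1 12.9] 90.0
 gray [0.4409 0.3898] [40.7 20.4] 42.8
 gray [0.42   0.3539] [6.3 6. ] 90.0
 gray [0.413  0.4404] [6.3 6.3] 90.0
scene disc lens [0.4515 0.426 ] r mm 24.33
 bar [0.4419 0.3813] [56.45335693 27.22760468] 38.467864990234375
scene rim lens [0.4452 0.4111] r mm 22.515001
 gray [0.4411 0.4115] [96.1 42.6] 22.6
 gray [0.4122 0.3461] [6.3 3.6] 90.0
```

```bash
cat > fit.py <<'E'
from h import *
from scipy.optimize import minimize
S=6
def loupe_polys(c,x,y,yaw,z0,sh,off):
    a=np.radians(yaw); R=np.array([[np.cos(a),-np.sin(a)],[np.sin(a),np.cos(a)]])
    def hull(xy,h): 
        q=(R@(np.array(xy)/1000).T).T+[x,y]
        P=np.vstack([np.c_[q,np.full(len(q),z0)],np.c_[q,np.full(len(q),z0+h/1000)]])
        return cv2.convexHull(np.float32(((proj(c,P)+sh-off)*S)))[:,0]
    t=np.linspace(0,6.28,40); rim=np.c_[6.5+20.5*np.cos(t),21.5+20.5*np.sin(t)]
    e=np.array([-20,-35.]); u=np.array([26,24.])/np.hypot(26,24); n=np.array([-u[1],u[0]])
    pl=[e+9*n,e-9*n,e+46*u-9*n,e+46*u+9*n]
    return [hull(rim,15),hull(pl,13)]
def sil(c,p,z0,sh,off,shape):
    m=np.zeros((shape[0]*S,shape[1]*S),np.uint8)
    for q in loupe_polys(c,*p,z0,sh,off): cv2.fillPoly(m,[np.int32(np.round(q))],1)
    return cv2.resize(m.astype(np.float32),shape[::-1],interpolation=cv2.INTER_AREA)
# camera shift bringing both to the mean world frame is left out: compare in-camera
if __name__=="__main__":
    for c in("top","scene"):
        im0=cv2.imread(f"pics/{c}0.png"); im1=vision.camera(c)[:,:,::-1]
        u,v=proj(c,[.448,.404,.01])[0].astype(int); k=34
        sl=np.s_[v-k:v+k,u-k:u+k]; d=np.abs(im1[sl].astype(float)-im0[sl]).max(2)
        dm=np.clip((d-18)/30,0,1); off=np.array([u-k,v-k])
        tile=np.array({"top":[.4491,.4044],"scene":[.4468,.4041]}[c])
        best=None
        for y0 in(-.006,0,.006):
          for yw in(-2,5,12):
            f=lambda p:((cv2.GaussianBlur(sil(c,(tile[0]+p[0]*.001,tile[1]+p[1]*.001,p[2]),.004,0,off,dm.shape),(3,3),.8)-dm)**2).sum()
            r=minimize(f,[0,y0*1000,yw],method="Nelder-Mead",options=dict(initial_simplex=np.array([0,y0*1000,yw])+np.array([[0,0,0],[4,0,0],[0,4,0],[0,0,6]])))
            if best is None or r.fun<best.fun: best=r
        print(c,"d mm from tile",np.round(best.x,2),"cost",round(best.fun,1),"mask",dm.sum().round(1))
        f0=cv2.GaussianBlur(sil(c,(tile[0]+best.x[0]*.001,tile[1]+best.x[1]*.001,best.x[2]),.004,0,off,dm.shape),(3,3),.8)
        cv2.imwrite(f"pics/fit_{c}.png",cv2.resize(np.dstack([im1[sl][...,0]*0,f0*255,dm*255]).astype(np.uint8),(400,400)))
    cv2.imwrite("pics/fit.png",np.hstack([cv2.imread("pics/fit_top.png"),cv2.imread("pics/fit_scene.png")]))
E
python3 fit.py
```

```text
top d mm from tile [-2.41  1.61 -0.59] cost 1549.7 mask 2587.2
scene d mm from tile [-3.93  6.04  1.58] cost 337.6 mask 841.0
```

View pics/fit.png

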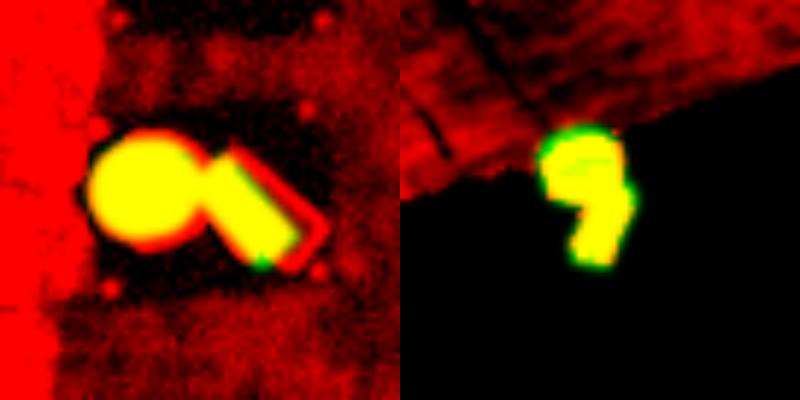

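```bash
python3 - <<'E'
s=open("fit.py").read()
s=s.replace("dm=np.clip((d-18)/30,0,1)","""A,B=im0[sl].astype(float),im1[sl].astype(float); sat=lambda q:(q.max(2)-q.min(2))/q.max(2)
        yel=(sat(A)>.5)&(A[...,2]>90); dm=np.where(yel,np.clip((sat(A)-sat(B)-.12)/.3,0,1),np.clip(((B-A).max(2)-15)/40,0,1))
        uu=proj(c,[tuple([*back('top',proj('top',[.448,.404,.01]),.01)[0,:2],.01])])
        yy,xx=np.mgrid[0:2*k,0:2*k]; dm*=np.hypot(xx-k,yy-k)<26""")
open("fit.py","w").write(s)
E
python3 fit.py
```

```text
top d mm from tile [-3.31  5.58  0.67] cost 24.2 mask 406.5
scene d mm from tile [-3.75  5.57  1.04] cost 38.6 mask 191.0
```

View pics/fit.png

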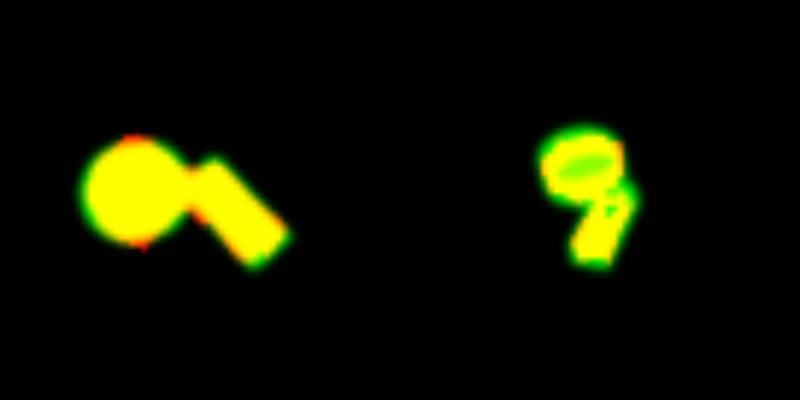

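```bash
cat > tilefit.py <<'E'
import fit; from fit import *
for c in("top","scene"):
    im0=cv2.imread(f"pics/{c}0.png"); u,v=proj(c,[.448,.404,.004])[0].astype(int); k=34; sl=np.s_[v-k:v+k,u-k:u+k]
    A=im0[sl].astype(float); sat=(A.max(2)-A.min(2))/A.max(2); off=np.array([u-k,v-k])
    dm=np.clip((A[...,2]-A[...,0]-40)/({"top":215,"scene":130}[c]-40)*1.0,0,1)
    yy,xx=np.mgrid[0:2*k,0:2*k]; dm*=np.hypot(xx-k,yy-k)<26
    def sil(p):
        x,y=.448+p[0]/1000,.404+p[1]/1000; a=np.radians(p[2]); R=np.array([[np.cos(a),-np.sin(a)],[np.sin(a),np.cos(a)]])
        m=np.zeros((2*k*S,2*k*S),np.uint8); t=np.linspace(0,6.28,40)
        e=np.array([-20,-35.]); w=np.array([26,24.])/np.hypot(26,24); n=np.array([-w[1],w[0]]); e=e-w*p[3]
        for q in (np.c_[6.5+22.5*np.cos(t),21.5+22.5*np.sin(t)],np.array([e+11.5*n,e-11.5*n,e+(46+2*p[3])*w-11.5*n,e+(46+2*p[3])*w+11.5*n])):
            q=(R@(q/1000).T).T+[x,y]; cv2.fillPoly(m,[np.int32(np.round((proj(c,np.c_[q,np.full(len(q),.004)])-off)*S))],1)
        return cv2.GaussianBlur(cv2.resize(m.astype(np.float32),(2*k,2*k),interpolation=cv2.INTER_AREA),(3,3),.8)
    r=minimize(lambda p:((sil(p)-dm)**2).sum(),[0,0,5,1],method="Nelder-Mead",options=dict(initial_simplex=np.array([[0,0,5,1],[4,0,5,1],[0,4,5,1],[0,0,9,1],[0,0,5,4]])))
    print(c,"tile origin",.448+r.x[0]/1000,.404+r.x[1]/1000,"yaw",r.x[2],"ext",r.x[3],"cost",r.fun,dm.sum())
E
python3 tilefit.py; python3 plan.py .692,-.03,.05,114.1
```

```text
top tile origin 0.4472496719322779 0.4029637818607126 yaw 5.198743129065466 ext 6.24665015783184 cost 23.59165355160367 530.1771428571428
scene tile origin 0.4457277797039046 0.40149108054373966 yaw 5.187480074204876 ext 4.8023068320991715 cost 8.167384790398337 222.07777777777778
t 12.05 tcp [ 0.6937 -0.0289  0.1457] head 114.8 w 0.0684
  0.2 -0.03 9.57 0.011
```

Both fits agree that the loupe lies about (-3.5,+5.6) mm and -4° off its outline; I'll mend that on the way back. Matchbox next.

>>> send_rows(motion="-0.6 0.15 -0.05 3 0.01;-0.6 0.15 -0.05 6 0.01;-0.6 0.15 -0.05 9 0.01;-0.6 0.15 -0.05 10.5 0.01;-0.6 0.15 -0.05 10.5 0.01")

```text
clock: 12.55
eef_pos: [0.6899, -0.0306, 0.0368]
tool_rot: [-0.209, 0.978, 0.001, -0.003]
ft_force: [-0.3, 0.9, 0.3]
grip_width: 0.0682
grasp_force: 0.0
```

>>> send_rows(motion="-0.6 0 0 1.5 0;-0.6 0 0 3 0;-0.6 0 0 3.4 0;-0.6 0 0 3.4 0;-0.6 0 0 3.4 0")

```text
clock: 13.05
eef_pos: [0.6929, -0.031, 0.0067]
tool_rot: [-0.209, 0.978, -0.0, 0.0]
ft_force: [0.4, -1.0, -0.0]
grip_width: 0.0682
grasp_force: 0.0
```

>>> send_rows(motion="0 0 0 0 0;0 0 0 0 0;0 0 0 0 0;0 0 0 0 0;0 0 0 0 0")

```text
clock: 13.55
eef_pos: [0.6937, -0.031, 0.0077]
tool_rot: [-0.209, 0.978, -0.0, 0.001]
ft_force: [0.4, -0.6, 6.2]
grip_width: 0.0498
grasp_force: 62.7
```

>>> send_rows(motion="0 0 0 -3 0;0 0 0 -6 0;0 0 0 -9 0;0 0 0 -12 0;0 0 0 -14 0")

```text
clock: 14.05
eef_pos: [0.6932, -0.031, 0.1486]
tool_rot: [-0.209, 0.978, -0.0, 0.001]
ft_force: [1.1, 0.3, -0.0]
grip_width: 0.0499
grasp_force: 62.2
```

```bash
python3 plan.py .5573,.1437,.14,88.5 .5573,.1437,.05,88.5
```

```text
t 14.05 tcp [ 0.6932 -0.031   0.1486] head 114.1 w 0.0499
  2.63 10.75 0.43 0.224
  4.95 9.89 0.43 0.223
  -0 0 9 0
```

>>> send_rows(motion="0 0.6 2.7 0.1 0.05;0 1.2 5.4 0.2 0.1;0 2 8 0.3 0.17;0 2.6 10.8 0.4 0.22;0 2.6 10.8 0.4 0.22")

```text
clock: 14.55
eef_pos: [0.6221, 0.0597, 0.1418]
tool_rot: [-0.102, 0.995, 0.001, -0.001]
ft_force: [0.3, -0.2, -0.1]
grip_width: 0.0501
grasp_force: 62.3
```

>>> send_rows(motion="0 1.2 2.5 0.1 0.05;0 2.5 5 0.2 0.1;0 3.7 7.5 0.3 0.17;0 4.9 9.9 0.4 0.22;0 4.9 9.9 0.4 0.22")

```text
clock: 15.05
eef_pos: [0.5552, 0.1459, 0.1379]
tool_rot: [0.008, 1.0, 0.0, -0.001]
ft_force: [0.2, -0.3, -0.5]
grip_width: 0.05
grasp_force: 62.3
```

>>> send_rows(motion="0 0 0 3 0;0 0 0 6 0;0 0 0 9 0;0 0 0 9 0;0 0 0 9 0")

```text
clock: 15.55
eef_pos: [0.5572, 0.1434, 0.0481]
tool_rot: [0.01, 1.0, -0.0, -0.001]
ft_force: [0.5, -0.0, 0.6]
grip_width: 0.0503
grasp_force: 62.3
```

```bash
python3 plan.py .5573,.1437,.0115,88.5
```

```text
t 15.55 tcp [0.5572 0.1434 0.0481] head 88.9 w 0.0503
  -0.01 0.03 3.66 0.007
```

>>> send_rows(motion="0 0 0 1.2 0;0 0 0 2.4 0;0 0 0 3.6 0.005;0 0 0 3.7 0.005;0 0 0 3.7 0.005")

```text
clock: 16.05
eef_pos: [0.5564, 0.1441, 0.0107]
tool_rot: [0.012, 1.0, -0.0, -0.001]
ft_force: [-0.9, 0.4, -0.2]
grip_width: 0.0499
grasp_force: 72.6
```

>>> send_rows(motion="0 0 0 0 0;-0.5 0 0 0 0;-0.5 0 0 0 0;-0.5 0 0 0 0;-0.5 0 0 0 0")

```text
clock: 16.55
eef_pos: [0.557, 0.1442, 0.0115]
tool_rot: [0.012, 1.0, 0.0, 0.0]
ft_force: [0.5, -0.5, -0.6]
grip_width: 0.0643
grasp_force: 0.0
```

>>> send_rows(motion="-0.5 0 0 -3 0;-0.5 0 0 -6 0;-0.5 0 0 -10 0;-0.5 0 0 -14 0;-0.5 0 0 -14 0")

```text
clock: 17.05
eef_pos: [0.561, 0.1453, 0.1582]
tool_rot: [0.012, 1.0, 0.002, 0.006]
ft_force: [1.1, 0.3, -0.1]
grip_width: 0.064
grasp_force: 0.0
```

```bash
python3 plan.py .4507,.4314,.11,0.9  .4507,.4314,.06,0.9
```

```text
t 17.05 tcp [0.561  0.1453 0.1582] head 88.6 w 0.0640
  3.9 9.45 1.61 0.51
  8.02 6.34 1.6 0.511
  10.09 1.61 1.61 0.51
  0 -0 5 0
```

>>> send_rows(motion="-0.4 4.2 9.4 1.6 0.51;-0.4 4.2 9.4 1.6 0.51;-0.4 4.2 9.4 1.6 0.51;-0.4 4.2 9.4 1.6 0.51;-0.4 4.2 9.4 1.6 0.51")

```text
clock: 17.55
eef_pos: [0.5164, 0.2397, 0.1346]
tool_rot: [0.263, 0.965, -0.0, -0.0]
ft_force: [-0.8, 0.7, -0.6]
grip_width: 0.0599
grasp_force: 0.0
```

>>> send_rows(motion="-0.4 8 6.3 1.6 0.51;-0.4 8 6.3 1.6 0.51;-0.4 8 6.3 1.6 0.51;-0.4 8 6.3 1.6 0.51;-0.4 8 6.3 1.6 0.51")

```text
clock: 18.05
eef_pos: [0.4801, 0.3342, 0.1188]
tool_rot: [0.498, 0.867, -0.0, -0.0]
ft_force: [-0.6, 0.4, 0.3]
grip_width: 0.0599
grasp_force: 0.0
```

>>> send_rows(motion="-0.4 10.1 1.6 1.6 0.51;-0.4 10.1 1.6 1.6 0.51;-0.4 10.1 1.6 1.6 0.51;-0.4 10.1 1.6 1.6 0.51;-0.4 10.1 1.6 1.6 0.51")

```text
clock: 18.55
eef_pos: [0.4435, 0.4292, 0.1029]
tool_rot: [0.7, 0.714, -0.0, 0.0]
ft_force: [0.5, -0.0, -0.7]
grip_width: 0.0596
grasp_force: 0.0
```

>>> send_rows(motion="-0.4 0 0 2 0;-0.4 0 0 4 0;-0.4 0 0 5 0;-0.4 0 0 5 0;-0.4 0 0 5 0")

```text
clock: 19.05
eef_pos: [0.444, 0.4292, 0.0538]
tool_rot: [0.701, 0.713, 0.0, 0.0]
ft_force: [0.3, -0.1, 0.4]
grip_width: 0.06
grasp_force: 0.0
```

```bash
cat > mbfit.py <<'E'
from fit import *
# box-like thing seen from above: yellow left round matchbox vs before
c="top"
for c,ref in(("top",(.5587,.1440)),("scene",(.5560,.1434))):
    im=vision.camera(c)[:,:,::-1].copy(); t=rect(c,im,(.557,.144),.019,.05,400)
    hs=cv2.cvtColor(t,cv2.COLOR_BGR2HSV).astype(int)
    m=((hs[...,1]>110)&((hs[...,0]<11)|(hs[...,0]>170))&(hs[...,2]>90)).astype(np.uint8); m=cv2.morphologyEx(m,cv2.MORPH_CLOSE,np.ones((25,25)))
    R=cv2.minAreaRect(max(cv2.findContours(m,0,2)[0],key=cv2.contourArea))
    print(c,"mb",np.round([.557+(200-R[0][1])*.00025-ref[0],.144+(200-R[0][0])*.00025-ref[1]],4),np.array(R[1])/4,R[2])
E
python3 mbfit.py; python3 plan.py .4507,.4314,.01,0.9
```

```text
top mb [0.0011 0.0006] [32.5  47.75] 90.0
scene mb [0.0001 0.0006] [53.47799301 37.92773819] 1.3971810340881348
t 19.15 tcp [0.4443 0.4299 0.0546] head 1.0 w 0.0597
  0.14 0.64 4.46 0.002
```

>>> send_rows(motion="-0.4 0.15 0.65 0 0;-0.4 0.15 0.65 1.5 0;-0.4 0.15 0.65 3 0;-0.4 0.15 0.65 4.4 0;-0.4 0.15 0.65 4.4 0")

```text
clock: 19.65
eef_pos: [0.449, 0.43, 0.0073]
tool_rot: [0.701, 0.713, -0.002, -0.0]
ft_force: [-0.4, -1.1, 0.7]
grip_width: 0.0596
grasp_force: 0.0
```

>>> send_rows(motion="-0.4 0 0 0 0;0.3 0 0 0 0;0.3 0 0 0 0;0.3 0 0 0 0;0.3 0 0 0 0")

```text
clock: 20.15
eef_pos: [0.4508, 0.4319, 0.0107]
tool_rot: [0.701, 0.713, 0.001, 0.0]
ft_force: [1.0, 0.3, 5.7]
grip_width: 0.0372
grasp_force: 60.1
```

```bash
python3 plan.py .4525,.4262,.013,5.2
```

```text
t 20.15 tcp [0.4508 0.4319 0.0107] head 1.0 w 0.0372
  -0.57 0.16 -0.23 -0.074
```

>>> send_rows(motion="0.3 0 0 -0.6 0;0.3 -0.5 0.17 -0.6 -0.074;0.3 -0.5 0.17 -0.6 -0.074;0.3 -0.5 0.17 0 -0.074;0.3 -0.5 0.17 0.05 -0.074")

```text
clock: 20.65
eef_pos: [0.452, 0.4265, 0.0106]
tool_rot: [0.675, 0.738, 0.001, 0.0]
ft_force: [-2.6, -3.7, 13.6]
grip_width: 0.0373
grasp_force: 61.8
```

>>> send_rows(motion="0.3 0 0 0 0;-0.4 0 0 0 0;-0.4 0 0 0 0;-0.4 0 0 0 0;-0.4 0 0 0 0")

```text
clock: 21.15
eef_pos: [0.4514, 0.4259, 0.0082]
tool_rot: [0.674, 0.738, -0.001, -0.0]
ft_force: [-0.0, -0.4, 0.5]
grip_width: 0.0598
grasp_force: 0.0
```

>>> send_rows(motion="-0.4 0 0 -3 0;-0.4 0 0 -7 0;-0.4 0 0 -12 0;-0.4 0 0 -16 0;-0.4 0 0 -16 0")

```text
clock: 21.65
eef_pos: [0.4547, 0.429, 0.1764]
tool_rot: [0.674, 0.738, 0.007, 0.001]
ft_force: [0.1, 0.9, 0.4]
grip_width: 0.0599
grasp_force: 0.0
```

```bash
python3 plan.py .5916,-.1685,.18,-30
```

```text
t 21.65 tcp [0.4547 0.429  0.1764] head 5.2 w 0.0599
  -20.25 2.74 -0.12 0.205
  -19.27 6.8 -0.12 0.205
  -17.47 10.58 -0.12 0.204
```

>>> send_rows(motion="-0.5 -20.2 2.9 0 0.2;-0.5 -20.2 2.9 0 0.2;-0.5 -20.2 2.9 0 0.2;-0.5 -20.2 2.9 0 0.2;-0.5 -20.2 2.9 0 0.2")

```text
clock: 22.15
eef_pos: [0.4993, 0.2222, 0.168]
tool_rot: [0.747, 0.665, -0.001, 0.0]
ft_force: [0.1, 0.4, -0.9]
grip_width: 0.0641
grasp_force: 0.0
```

>>> send_rows(motion="-0.5 -19.3 6.9 0 0.2;-0.5 -19.3 6.9 0 0.2;-0.5 -19.3 6.9 0 0.2;-0.5 -19.3 6.9 0 0.2;-0.5 -19.3 6.9 0 0.2")

```text
clock: 22.65
eef_pos: [0.5473, 0.0237, 0.168]
tool_rot: [0.81, 0.587, -0.001, 0.001]
ft_force: [0.3, -0.1, 0.3]
grip_width: 0.0637
grasp_force: 0.0
```

>>> send_rows(motion="-0.5 -17.4 10.6 0 0.21;-0.5 -17.4 10.6 0 0.21;-0.5 -17.4 10.6 0 0.21;-0.5 -17.4 10.6 0 0.21;-0.5 -17.4 10.6 0 0.21")

```text
clock: 23.15
eef_pos: [0.5954, -0.1742, 0.1674]
tool_rot: [0.866, 0.499, -0.0, 0.001]
ft_force: [-0.6, -0.3, 0.2]
grip_width: 0.0639
grasp_force: 0.0
```

>>> send_rows(motion="-0.5 0 0 0 0;-0.5 0 0 0 0;-0.5 0 0 0 0;-0.5 0 0 0 0;-0.5 0 0 0 0")

```text
clock: 23.65
eef_pos: [0.5947, -0.1685, 0.1691]
tool_rot: [0.864, 0.503, 0.0, 0.0]
ft_force: [-0.2, -0.5, -0.4]
grip_width: 0.0638
grasp_force: 0.0
```

```bash
python3 fit.py; python3 plan.py .5916,-.1685,.08,-30
```

```text
top d mm from tile [-1.02  0.5   5.16] cost 22.9 mask 455.3
scene d mm from tile [-1.26  0.22  6.17] cost 45.9 mask 178.5
t 23.75 tcp [ 0.5947 -0.169   0.1691] head -29.7 w 0.0640
  -0.11 -0.29 8.91 0.006
```

The loupe is now within about 1 mm and 1° of its outline. For the vial I'll close along heading 60°, which keeps the fingers clear of the screwdriver shaft.

>>> send_rows(motion="-0.08 -0.1 -0.3 2 -0.53;-0.08 -0.1 -0.3 2 -0.53;-0.08 -0.1 -0.3 2 -0.53;-0.08 -0.1 -0.3 2 -0.53;-0.08 -0.1 -0.3 2 -0.53")

```text
clock: 24.25
eef_pos: [0.5915, -0.169, 0.1489]
tool_rot: [0.703, 0.711, 0.0, 0.0]
ft_force: [-0.1, -0.8, 1.0]
grip_width: 0.0463
grasp_force: 0.0
```

>>> send_rows(motion="-0.08 0 0 2 -0.53;-0.08 0 0 2 -0.53;-0.08 0 0 2 -0.53;-0.08 0 0 2 -0.53;-0.08 0 0 2 -0.53")

```text
clock: 24.75
eef_pos: [0.5915, -0.1691, 0.1289]
tool_rot: [0.493, 0.87, 0.0, 0.0]
ft_force: [-0.2, 0.1, -0.1]
grip_width: 0.046
grasp_force: 0.0
```

>>> send_rows(motion="-0.08 0 0 1 -0.5;-0.08 0 0 1 -0.5;-0.08 0 0 1 -0.5;-0.08 0 0 1 -0.5;-0.08 0 0 1 -0.5")

```text
clock: 25.25
eef_pos: [0.5915, -0.1691, 0.1189]
tool_rot: [0.263, 0.965, 0.0, 0.0]
ft_force: [-0.3, -0.2, 0.5]
grip_width: 0.0464
grasp_force: 0.0
```

```bash
python3 plan.py .5916,-.1685,.08,60
python3 - <<'E'
from h import *
a=vision.camera("top"); b=vision.camera("scene")
cv2.imwrite("pics/a5.png",np.hstack([rect("top",a,(.594,-.175),.042,.07,400),rect("scene",b,(.594,-.175),.042,.07,400)])[:,:,::-1])
E
```

```text
t 25.25 tcp [ 0.5915 -0.1691  0.1189] head 59.5 w 0.0464
  0.02 0.06 3.89 -0.009
```

View pics/a5.png

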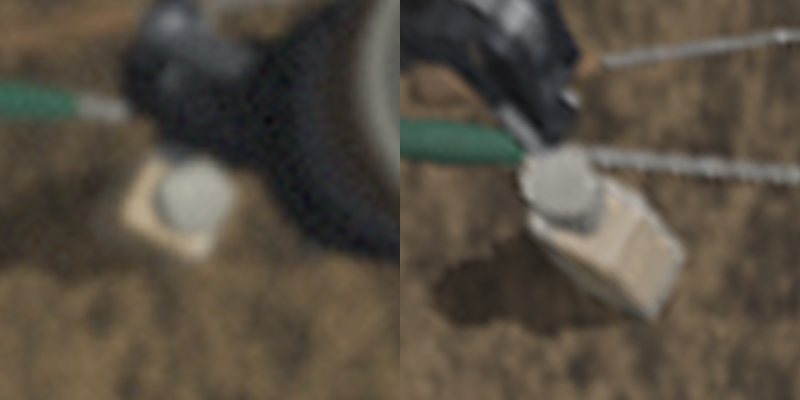

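>>> send_rows(motion="-0.17 0 0 1.5 0;-0.17 0 0 3 0;-0.17 0 0 4.5 0;-0.17 0 0 5.5 0;-0.17 0 0 6 0")

```text
clock: 25.85
eef_pos: [0.5908, -0.169, 0.0577]
tool_rot: [0.262, 0.965, -0.0, -0.001]
ft_force: [0.5, -0.1, 0.2]
grip_width: 0.05
grasp_force: 0.0
```

>>> send_rows(motion="-0.17 0 0 0.7 0;-0.17 0 0 1.4 0;-0.17 0 0 2.1 0;-0.17 0 0 2.5 0;-0.17 0 0 2.5 0")

```text
clock: 26.35
eef_pos: [0.591, -0.169, 0.033]
tool_rot: [0.262, 0.965, 0.0, -0.001]
ft_force: [-0.1, -0.2, 0.0]
grip_width: 0.0501
grasp_force: 0.0
```

```bash
python3 plan.py .5916,-.1685,.011,60; python3 -c "
from h import *
print(bot.get_obs()['ft_force'])
b=vision.camera('scene'); t=rect('scene',b,(.594,-.175),.042,.05,500); cv2.imwrite('pics/a6.png',t[:,:,::-1])"
```

```text
t 26.35 tcp [ 0.591 -0.169  0.033] head 59.6 w 0.0501
  -0.03 0.08 2.2 -0.006
[-0.06794839 -0.15113051  0.02491042]
```

View pics/a6.png

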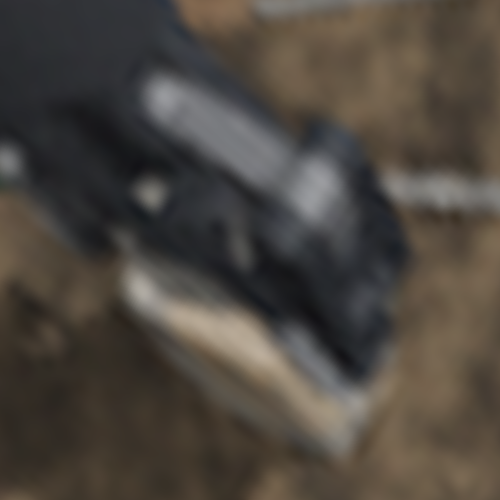

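The fingers straddle the upright vial with no contact force, so I descend and grip.

>>> send_rows(motion="-0.17 0 0.05 0.8 0;-0.17 0 0.05 1.6 0;-0.17 0 0.05 2.1 0;-0.17 0 0.05 2.1 0;0.4 0 0.05 2.1 0")

```text
clock: 26.9
eef_pos: [0.5915, -0.1687, 0.0125]
tool_rot: [0.262, 0.965, 0.0, -0.0]
ft_force: [0.4, 0.6, 0.1]
grip_width: 0.0367
grasp_force: 0.7
```

>>> send_rows(motion="0.4 0 0 0 0;0.4 0 0 0 0;0.4 0 0 0 0;0.4 0 0 0 0;0.4 0 0 -0.5 0")

```text
clock: 27.4
eef_pos: [0.591, -0.1686, 0.0172]
tool_rot: [0.262, 0.965, -0.0, -0.001]
ft_force: [-1.4, 0.1, -0.6]
grip_width: 0.0327
grasp_force: 59.5
```

```bash
python3 plan.py .591,-.169,.17,59.6
```

```text
t 27.40 tcp [ 0.591  -0.1686  0.0172] head 59.6 w 0.0327
  -0.02 -0.04 -15.28 0.001
```

>>> send_rows(motion="0.4 0 0 -2 0;0.4 0 0 -5 0;0.4 0 0 -8 0;0.4 0 0 -11 0;0.4 0 0 -14 0")

```text
clock: 27.9
eef_pos: [0.5916, -0.1687, 0.1594]
tool_rot: [0.262, 0.965, -0.0, 0.0]
ft_force: [0.5, -0.8, -0.9]
grip_width: 0.0329
grasp_force: 59.5
```

>>> send_rows(motion="0.4 0 0 -1 0;0.4 0 0 -2 0;0.4 0 0 -2 0;0.4 0 0 -2 0;0.4 0 0 -2 0")

```text
clock: 28.4
eef_pos: [0.5908, -0.1685, 0.1759]
tool_rot: [0.262, 0.965, 0.0, -0.002]
ft_force: [0.5, -0.5, -0.2]
grip_width: 0.0329
grasp_force: 59.6
```

```bash
sed -i 's/step=.22/step=float(__import__("os").environ.get("STEP",".22"))/' plan.py; STEP=.145 python3 plan.py .5568,.4,.16,89.3
```

```text
t 28.40 tcp [ 0.5908 -0.1685  0.1759] head 59.6 w 0.0329
  7.91 11.83 0.4 -0.129
  6.33 12.76 0.4 -0.13
  4.62 13.47 0.4 -0.129
  2.85 13.95 0.39 -0.13
```

>>> send_rows(motion="0.4 1.1 1.6 0.1 -0.02;0.4 3 4.5 0.2 -0.05;0.4 5 7.5 0.3 -0.08;0.4 6.6 9.8 0.4 -0.11;0.4 7.9 11.8 0.4 -0.13")

```text
clock: 28.9
eef_pos: [0.5819, -0.0243, 0.1727]
tool_rot: [0.197, 0.98, 0.0, -0.001]
ft_force: [-0.1, 0.2, -1.0]
grip_width: 0.0333
grasp_force: 59.5
```

>>> send_rows(motion="0.4 1.3 2.6 0.1 -0.03;0.4 2.6 5.2 0.2 -0.06;0.4 3.9 7.7 0.3 -0.09;0.4 5.2 10.3 0.4 -0.11;0.4 6.3 12.8 0.4 -0.13")

```text
clock: 29.4
eef_pos: [0.5735, 0.1176, 0.1687]
tool_rot: [0.133, 0.991, -0.0, -0.001]
ft_force: [0.3, -0.7, -0.5]
grip_width: 0.0331
grasp_force: 59.5
```

>>> send_rows(motion="0.4 0.9 2.7 0.1 -0.03;0.4 1.8 5.4 0.2 -0.06;0.4 2.8 8.1 0.3 -0.09;0.4 3.7 10.8 0.4 -0.11;0.4 4.6 13.5 0.4 -0.13")

```text
clock: 29.9
eef_pos: [0.5651, 0.2596, 0.1646]
tool_rot: [0.069, 0.998, -0.0, -0.001]
ft_force: [0.5, 0.4, -1.3]
grip_width: 0.0333
grasp_force: 59.5
```

>>> send_rows(motion="0.4 0.6 3 0.1 -0.03;0.4 1.2 6 0.2 -0.06;0.4 1.8 9 0.3 -0.09;0.4 2.4 12 0.4 -0.11;0.4 2.8 13.9 0.4 -0.13")

```text
clock: 30.4
eef_pos: [0.5563, 0.4022, 0.1602]
tool_rot: [0.003, 1.0, -0.0, -0.001]
ft_force: [1.0, -0.4, 0.3]
grip_width: 0.0329
grasp_force: 59.5
```

>>> send_rows(motion="0.4 0 0 0 0;0.4 0 0 2.5 0;0.4 0 0 5 0;0.4 0 0 8 0;0.4 0 0 10 0")

```text
clock: 30.9
eef_pos: [0.5565, 0.3979, 0.0588]
tool_rot: [0.005, 1.0, -0.001, -0.002]
ft_force: [-0.2, -0.1, -0.7]
grip_width: 0.033
grasp_force: 59.6
```

>>> send_rows(motion="0.4 0 0 0 0;0.4 0 0 0 0;0.4 0 0 0 0;0.4 0 0 0 0;0.4 0 0 0 0")

```text
clock: 31.4
eef_pos: [0.559, 0.3998, 0.0634]
tool_rot: [0.005, 1.0, 0.001, 0.001]
ft_force: [0.7, -0.1, -0.9]
grip_width: 0.033
grasp_force: 59.6
```

```bash
python3 plan.py .5568,.4,.017,89.3
python3 - <<'E'
from h import *
print(boxes_of("scene","oil_vial"))
E
```

```text
t 31.40 tcp [0.559  0.3998 0.0634] head 89.4 w 0.0330
  0.22 0.02 4.64 0.002
[{'rect': [332.2, 258.9, 10.6, 19.6], 'conf': 0.69}]
```

>>> send_rows(motion="0.4 0.15 0 0 0;0.4 0.15 0 1.5 0;0.4 0.15 0 3 0;0.4 0.15 0 4 0;0.4 0.15 0 4.4 0")

```text
clock: 31.95
eef_pos: [0.5556, 0.3986, 0.0169]
tool_rot: [0.005, 1.0, -0.001, -0.001]
ft_force: [-7.5, -5.2, 15.1]
grip_width: 0.0335
grasp_force: 61.6
```

>>> send_rows(motion="0.4 0 0 0.1 0;0.4 0 0 0.2 0;0.4 0 0 0.25 0;0.4 0 0 0.25 0;0.4 0 0 0.25 0")

```text
clock: 32.45
eef_pos: [0.5563, 0.3991, 0.0169]
tool_rot: [0.005, 1.0, -0.0, -0.0]
ft_force: [-3.7, -3.1, 8.5]
grip_width: 0.033
grasp_force: 60.8
```

```bash
python3 plan.py .5568,.4,.0165,89.3; python3 -c "
from h import *
print(bot.get_obs()['ft_force'])"
```

```text
t 32.45 tcp [0.5563 0.3991 0.0169] head 89.4 w 0.0330
  -0.05 0.09 0.04 0.002
[-3.68898875 -3.09754455  8.49438525]
```

>>> send_rows(motion="0.4 0 0 -0.25 0;0.4 -0.02 0.03 -0.25 0;0.4 -0.02 0.03 -0.05 0;0.4 -0.02 0.03 -0.05 0;0.4 -0.02 0.03 -0.05 0")

```text
clock: 32.95
eef_pos: [0.5575, 0.4001, 0.0169]
tool_rot: [0.005, 1.0, 0.0, 0.001]
ft_force: [-1.5, -0.8, 6.3]
grip_width: 0.0331
grasp_force: 60.4
```

>>> send_rows(motion="0.3 0 0 0 0;-0.2 0 0 0 0;-0.2 0 0 0 0;-0.2 0 0 0 0;-0.2 0 0 0 0")

```text
clock: 33.45
eef_pos: [0.5568, 0.3995, 0.0153]
tool_rot: [0.005, 1.0, -0.0, -0.0]
ft_force: [-1.0, -0.2, 0.3]
grip_width: 0.0509
grasp_force: 0.0
```

>>> send_rows(motion="-0.2 0 0 -1.5 0;-0.2 0 0 -3.5 0;-0.2 0 0 -6 0;-0.2 0 0 -10 0;-0.2 0 0 -14 0")

```text
clock: 33.95
eef_pos: [0.5566, 0.3994, 0.1577]
tool_rot: [0.005, 1.0, -0.0, -0.0]
ft_force: [0.7, -0.2, 0.2]
grip_width: 0.0514
grasp_force: 0.0
```

```bash
python3 plan.py .455,.264,.1,20 .455,.264,.05,20
```

```text
t 33.95 tcp [0.5566 0.3994 0.1577] head 89.4 w 0.0514
  5.01 -6.82 2.89 0.606
  0.24 -8.46 2.88 0.606
  -0 -0 5 -0
```

>>> send_rows(motion="-0.2 5 -6.8 2.9 0.6;-0.2 5 -6.8 2.9 0.6;-0.2 5 -6.8 2.9 0.6;-0.2 5 -6.8 2.9 0.6;-0.2 5 -6.8 2.9 0.6")

```text
clock: 34.45
eef_pos: [0.5064, 0.332, 0.1282]
tool_rot: [0.3, 0.954, 0.001, 0.0]
ft_force: [0.6, 0.9, 0.8]
grip_width: 0.0512
grasp_force: 0.0
```

>>> send_rows(motion="-0.2 0.25 -8.5 2.9 0.6;-0.2 0.25 -8.5 2.9 0.6;-0.2 0.25 -8.5 2.9 0.6;-0.2 0.25 -8.5 2.9 0.6;-0.2 0.25 -8.5 2.9 0.6")

```text
clock: 34.95
eef_pos: [0.4562, 0.2642, 0.0988]
tool_rot: [0.567, 0.823, 0.001, 0.0]
ft_force: [0.6, 0.3, 0.6]
grip_width: 0.0513
grasp_force: 0.0
```

>>> send_rows(motion="-0.2 0 0 2 0;-0.2 0 0 4 0;-0.2 0 0 5 0;-0.2 0 0 5 0;-0.2 0 0 5 0")

```text
clock: 35.45
eef_pos: [0.4561, 0.2643, 0.0483]
tool_rot: [0.568, 0.823, 0.0, 0.0]
ft_force: [0.1, -0.7, 0.1]
grip_width: 0.0513
grasp_force: 0.0
```

```bash
python3 plan.py .455,.264,.004,20
```

```text
t 35.45 tcp [0.4561 0.2643 0.0483] head 20.8 w 0.0513
  0.01 -0.11 4.43 0.014
```

>>> send_rows(motion="-0.2 0 -0.1 1.2 0;-0.2 0 -0.1 2.4 0;-0.2 0 -0.1 3.6 0;-0.2 0 -0.1 4.4 0;-0.2 0 -0.1 4.4 0")

```text
clock: 35.95
eef_pos: [0.4533, 0.2628, 0.002]
tool_rot: [0.569, 0.823, -0.002, -0.001]
ft_force: [-0.5, 0.2, -0.2]
grip_width: 0.0514
grasp_force: 0.0
```

>>> send_rows(motion="0.4 0 0 0 0;0.4 0 0 0 0;0.4 0 0 0 0;0.4 0 0 0 0;0.4 0 0 0 0")

```text
clock: 36.45
eef_pos: [0.4549, 0.2637, 0.0042]
tool_rot: [0.569, 0.823, 0.0, 0.0]
ft_force: [0.6, -0.2, 0.0]
grip_width: 0.0295
grasp_force: 59.6
```

>>> send_rows(motion="0.4 0 0 -2 0;0.4 0 0 -4 0;0.4 0 0 -7 0;0.4 0 0 -10 0;0.4 0 0 -10 0")

```text
clock: 36.95
eef_pos: [0.4574, 0.2652, 0.108]
tool_rot: [0.569, 0.823, 0.004, 0.002]
ft_force: [0.8, 0.1, -1.5]
grip_width: 0.029
grasp_force: 59.8
```

```bash
cat > chk.py <<'E'
from h import *
# vial on its tile: where the cap and the body lie, from change against the first picture
for c,ref in(("top",(.5583,.4003)),("scene",(.5552,.3999))):
    im0=cv2.imread(f"pics/{c}0.png"); im=vision.camera(c)[:,:,::-1].copy()
    g=cv2.GaussianBlur(cv2.cvtColor(rect(c,im,ref,.068,.05,400),6),(7,7),2)
    h=cv2.HoughCircles(g,cv2.HOUGH_GRADIENT,1.5,400,param1=60,param2=12,minRadius=34,maxRadius=52)
    print(c,"cap-tile mm",None if h is None else np.round([(200-h[0][0][1])*.25,(200-h[0][0][0])*.25,h[0][0][2]*.25],1))
    cv2.imwrite(f"pics/v_{c}.png",np.hstack([rect(c,im,ref,.068,.05,400)]))
E
python3 chk.py; python3 plan.py .569,.2675,.1,20 .569,.2675,.05,20
```

```text
top cap-tile mm [-12.4 -31.6  12. ]
scene cap-tile mm [ -6.1 -36.8  10.6]
t 37.05 tcp [0.4548 0.2637 0.104 ] head 20.7 w 0.0293
  -3.68 10.81 0.4 0.012
  0 0 5 -0
```

>>> send_rows(motion="0.4 -0.9 2.7 0.1 0;0.4 -1.8 5.4 0.2 0;0.4 -2.7 8.1 0.3 0;0.4 -3.7 10.8 0.4 0;0.4 -3.7 10.8 0.4 0")

```text
clock: 37.55
eef_pos: [0.5708, 0.2662, 0.0966]
tool_rot: [0.57, 0.822, -0.001, -0.0]
ft_force: [-0.5, -0.1, -1.4]
grip_width: 0.0292
grasp_force: 60.0
```

>>> send_rows(motion="0.4 0 0 2 0;0.4 0 0 4 0;0.4 0 0 6 0;0.4 0 0 7 0;0.4 0 0 7 0")

```text
clock: 38.05
eef_pos: [0.5659, 0.266, 0.0266]
tool_rot: [0.569, 0.823, -0.003, -0.002]
ft_force: [-0.0, 0.1, -1.7]
grip_width: 0.0293
grasp_force: 60.0
```

>>> send_rows(motion="0.4 0 0 0 0;0.4 0 0 0 0;0.4 0 0 0 0;0.4 0 0 0 0;0.4 0 0 0 0")

```text
clock: 38.55
eef_pos: [0.5691, 0.2673, 0.0305]
tool_rot: [0.569, 0.823, 0.0, 0.0]
ft_force: [-0.7, -0.7, -1.9]
grip_width: 0.0296
grasp_force: 60.0
```

```bash
python3 plan.py .569,.2675,.009,20
```

```text
t 38.55 tcp [0.5691 0.2673 0.0305] head 20.7 w 0.0296
  0.03 0 2.15 0.012
```

>>> send_rows(motion="0.4 0 0 0.8 0;0.4 0 0 1.6 0;0.4 0 0 2 0;0.4 0 0 2.15 0;0.4 0 0 2.15 0")

```text
clock: 39.05
eef_pos: [0.5681, 0.2668, 0.0083]
tool_rot: [0.569, 0.823, -0.001, -0.0]
ft_force: [-0.9, -0.7, 1.6]
grip_width: 0.0292
grasp_force: 60.4
```

>>> send_rows(motion="0.3 0 0 0 0;-0.2 0 0 0 0;-0.2 0 0 0 0;-0.2 0 0 0 0;-0.2 0 0 0 0")

```text
clock: 39.55
eef_pos: [0.5689, 0.2672, 0.0083]
tool_rot: [0.569, 0.823, 0.0, 0.0]
ft_force: [-0.1, 0.2, -0.1]
grip_width: 0.0514
grasp_force: 0.0
```

>>> send_rows(motion="-0.2 0 0 -2 0;-0.2 0 0 -5 0;-0.2 0 0 -9 0;-0.2 0 0 -14 0;-0.2 0 0 -14 0")

```text
clock: 40.05
eef_pos: [0.5733, 0.2693, 0.1571]
tool_rot: [0.569, 0.823, 0.007, 0.004]
ft_force: [0.7, 0.6, 0.5]
grip_width: 0.0509
grasp_force: 0.0
```

>>> send_rows(motion="-0.2 -22 -8 0 0;-0.2 -22 -8 0 0;-0.2 -22 -8 0 0;-0.2 -22 -8 0 0;-0.2 -22 -8 0 0")

```text
clock: 40.55
eef_pos: [0.5714, 0.03, 0.1485]
tool_rot: [0.57, 0.822, -0.0, 0.0]
ft_force: [0.2, 0.4, -0.1]
grip_width: 0.0513
grasp_force: 0.0
```

>>> send_rows(motion="-0.2 -22 5 0 0;-0.2 -22 5 0 0;-0.2 -22 5 0 0;-0.2 -22 5 0 0;-0.2 -22 5 0 0")

```text
clock: 41.05
eef_pos: [0.6975, -0.1594, 0.1477]
tool_rot: [0.57, 0.822, -0.0, 0.001]
ft_force: [0.8, 0.1, -0.6]
grip_width: 0.0509
grasp_force: 0.0
```

```bash
cat > fin.py <<'E'
from h import *
import h
R={"vial":((.5583,.4003),(.5552,.3999)),"weight":((.5704,.2676),(.5675,.2675)),"mb":((.5587,.1440),(.5560,.1434)),"loupe":((.4492,.4044),(.4469,.4040))}
Z={"vial":.046,"weight":.022,"mb":.019,"loupe":.017}
rows=[]
for i,c in enumerate(("top","scene")):
    im=vision.camera(c)[:,:,::-1].copy(); cells=[]
    for k in R:
        z=Z[k]; t=rect(c,im,R[k][i],z,.035,200)
        # true outline of the thing, if it stood exactly right, drawn at height z, in thin green
        s=200/.07; yaw={"vial":-.7,"weight":0,"mb":-1.4,"loupe":5.2}[k]; a=np.radians(yaw)
        M=np.array([[np.cos(a),-np.sin(a)],[np.sin(a),np.cos(a)]])
        th=np.linspace(0,2*np.pi,40)
        P={"vial":[[15,17],[15,-17],[-15,-17],[-15,17]],"weight":np.c_[16*np.cos(th),16*np.sin(th)],"mb":[[18,26],[18,-26],[-18,-26],[-18,26]],"loupe":np.c_[6.5+20.5*np.cos(th),21.5+20.5*np.sin(th)]}[k]
        q=(M@(np.array(P)/1000).T).T; px=np.int32(np.c_[100-q[:,1]*s,100-q[:,0]*s])
        t=cv2.resize(t,(200,200)); cv2.polylines(t,[px],True,(0,255,0),1)
        if k=="vial":
            zt=rect(c,im,R[k][i],.068,.035,200); u=zt; cv2.circle(u,(100,100),int(.011*s),(0,255,0),1); vt=u
        cells.append(t)
    cells[3]=vt if True else cells[3]; rows.append(np.hstack(cells))
cv2.imwrite("pics/fin.png",np.vstack(rows))
E
python3 fin.py; python3 fit.py; python3 mbfit.py
```

```text
top d mm from tile [-1.    0.35  4.58] cost 24.5 mask 453.8
scene d mm from tile [-1.2  -0.5   5.62] cost 177.3 mask 333.1
top mb [0.0011 0.0009] [48.68297958 32.87839508] 2.321530342102051
scene mb [0.0001 0.0003] [53.49161148 37.88653564] 1.3169124126434326
```

View pics/fin.png

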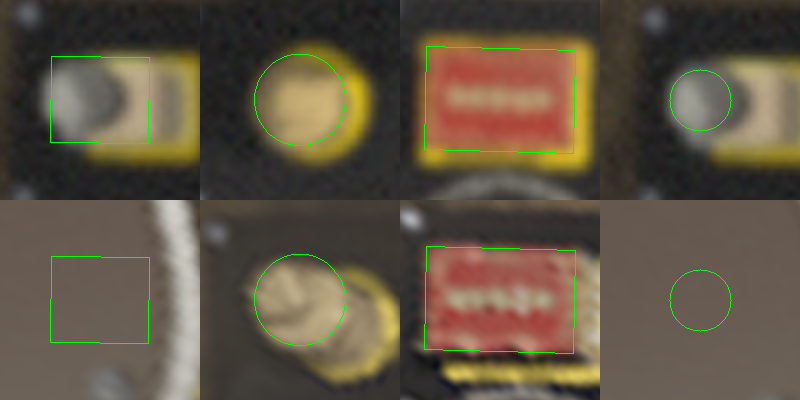

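The last picture shows the cap centred on its spot (698,100), the weight on its disc (about (304,103)) and the matchbox inside its outline. The loupe fit is about 1 mm and 0.5° off. The arm is clear and the gripper open, so I'm handing in.

```bash
python3 -c "
from workcell import workorder
print(workorder.job_done())"
```

```text
the job is handed in; nothing more can be done
None
```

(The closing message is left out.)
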